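# Pump down the suction foot of a cutting straightedge

### The arm

A 7-joint arm with a two-finger parallel gripper is mounted at the origin on the work surface. World frame = base frame: x ahead of the robot, y to its left, z up, the work surface at z = 0. Lengths are in m, angles in rad, forces in N, time in s.
With the tool pointing down it reaches from about 0.4 to 0.925 m from the base axis. Payload 5.6 kg.
Tool frame: the origin (TCP) lies at the centre of the arm's flange, where the gripper is bolted on; the fingertips stand 173 mm ahead of it and the grasp point (between the pads) lies 155 mm ahead of it (pinch_z is the distance from the TCP to the grasp point, in m); z points along the fingers, x is the direction in which the jaws open and shut, and the axes are right-handed (so a half turn about z gives the same grasp; the last joint's range is limited). The gripper opens to 85 mm and grips with 20 to 120 N. Pads are 22 mm wide; open, the fingers measure 114 mm over their backs; the gripper's body (76 mm by 85 mm) begins 54 mm behind the grasp point. The pads swing forward as they close: fully open they stand 13 mm farther back than shut.
Start: joints at [-1.144, 0.468, -0.012, 1.603, 0.006, 1.071, -0.056], TCP at [0.294, 0.58, 0.405] pointing down, gripper open.
Joint ranges: [-2.53, 2.53], [-0.31, 2.02], [-1.57, 1.55], [0.28, 2.44], [-1.29, 4.43], [0.15, 1.84], [-2.92, 2.92]. Speed limits (rad/s): [2.57, 2.57, 3.14, 3.14, 3.14, 3.14, 3.14].

### API

Orientations are given as a unit quaternion [x, y, z, w].
In Python, from cell import * gives the robot as it stands.
- The arm moves only by the tool step_arm, never from a script. Its argument "increments" is a list of rows, each an object of numbers: "x", "y", "z": the shift along the tool's x, y, z in m; "ax", "ay", "az": the turn, a rotation vector about the tool's x, y, z in degrees; "gripper": the opening, from -1 (shut) to 1 (fully open). A call has 1 to 8 rows; each row is the pose to reach, as a shift and turn from the pose commanded when the call began, along the tool's axes at that moment; what a row does not reach only later rows make up. A row lasts 1/8 s, in which the tool goes at most 62.5 mm and 10.7 degrees, less where a joint would pass 70% of its speed; a pose out of reach is approached as far as the arm can. A call with a gripper value outside its range is refused whole. The fingers move at their own pace and stop on an object; the grip force is fixed at half the most. Time passes only in rows, so rows that repeat a pose let the fingers close. It gives the time, the measured TCP pose, the force and the opening at its end, in the units of the state.
- get_obs(): the state, without advancing time (a new reading comes with each control period).
- snapshot(name): name is "scene" or "top" or "wrist"; returns (picture, depth): 420x560x3 uint8, blue, green, red; 420x560 float32, m along the optical axis (not along the pixel's ray), 0 where there is no reading.
- camera_info(name): a dict with "intrinsics" (3x3 intrinsics, pixels), "k1" (the pictures are not rectified: a ray, as slopes to the right and down, at radius r is drawn at 1 + k1 r^2 times it, then the intrinsics apply), "rvec" (rotation vector, rad) and "tvec" (3), from world to camera coordinates, as OpenCV has them. Camera axes: x right, y down, z forward; pixel columns grow to the right and rows downward; lengths in m; the calibration is good to about 2 mm. A picture is of the moment at which its call begins: read the wrist's pose just before it. camera_info takes no time and is no camera call; for the wrist camera it gives the pose at the moment of the call.
- job_done(): hands the job in, once; it reports no verdict.
The state is a dict: "clock": time; "joint_pos": joint angles; "joint_vel": joint speeds; "joint_efforts": joint torques, N m; "tcp_pos": TCP position; "eef_rot": TCP orientation; "ft_force": force on the tool from outside, world axes, zero at the start; "torque": the same for the moment, N m; "gripper_width": finger opening in m.
Only numpy, scipy, OpenCV 4.12 (cv2) and the standard library are available. Lean on these libraries where they do the work, as an engineer would, in place of code of your own. Each camera call takes 0.05 s, during which the arm holds its last target.

### The job

Lock the cutting straightedge to the table: with your fingertips, push the knob of its suction foot's pump down fully and let it spring right back up, again and again, until the thin indicator pin beside it stands fully out (the black ring near its root has come clear of its sleeve), then leave the knob up. Let the pin rise by itself without touching it, do not press the small release button on the other side, and leave the bottle, spool, weight and jar where they stand.

Things in the scene. Friction and masses are not known exactly. Their poses are not given: they have to be found in the camera images.
- foot: Round suction foot, fixed to the table; z up. Origin: underside centre, on the pump's axis. Rubber cup 154 mm across; aluminium disc on it, top at 30 mm; central pump barrel 41 mm across, top at 95 mm. On its own +y side, 54 mm from the axis: the indicator pin; on -y, 54 mm: the release button. Steel straightedge 560 x 40 mm, top at 5 mm, parallel to the foot's y, centred at x = +107 mm.
- plunger_top (a point): Centre of the top face of the pump knob: a black mushroom knob 40 mm across and 14 mm thick on a 12 mm steel rod above the barrel. 131 mm above the table when the knob is up, 116 mm when fully down; the point moves with the knob.
- plunger (a joint): Travel of the pump knob in m: 0 = up, 0.015 = fully down on its stop. Spring return: 7 N to start it, 11 N at the bottom. A push down to the stop followed by a full return raises the pin one step of about 9 mm (the first stroke may differ), during the return. Strokes shorter than 13 mm may give nothing; strokes after the pin is fully out do no harm.
- indicator (a joint): How far the indicator pin has risen, in m: starts between 0 and about 0.018; about 0.045 = fully out (stop at 0.047). It stays where it is between strokes. Usually three to five full strokes are needed.
- pin: Indicator pin: plain steel, 11 mm in diameter, in a sleeve 19 mm across whose top is 64 mm above the table. Origin: centre of its top end, 66 mm above the table at indicator 0, 111 mm when fully out. A black ring on it, 41.5 to 44.5 mm below the top end, leaves the sleeve only when the pin is fully out. Not to be touched.
- valve_top (a point): Centre of the top of the release button, a steel button 16 mm across, 46 mm above the table, on the side of the pump opposite to the pin. Not to be pressed.
- valve (a joint): Travel of the release button in m: 0 = up, 0.005 = pressed.
- bottle: Loose bystander: clear drinking bottle, 64 mm across, 190 mm tall, standing. Origin: centre of its underside.
- spool: Loose bystander: pale thread spool, 52 mm across, 56 mm tall, standing. Origin: centre of its underside.
- weight: Loose bystander: dark steel pattern weight, a disc 64 mm across with a small knob, 40 mm tall in all. Origin: centre of its underside.
- jar: Loose bystander: small glass pin jar with a steel lid, 48 mm across, 50 mm tall. Origin: centre of its underside.

How it is judged:
On the way, in this order (a step that is already met when the one before it is completed fails the run):
1. the knob is pushed down (value of joint plunger above 0.009 m).
2. after further strokes the pin stands more than 31 mm out with the knob sprung back up (value of joint indicator above 0.031 m and value of joint plunger below 0.003 m), for 0.1 s.
At the end, for the whole second after the job is handed in: The indicator pin stands at least 42.5 mm out (its black ring clear of the sleeve), the knob is back up to within 3 mm and the release button is up (value of joint indicator above 0.0425 m and value of joint plunger below 0.003 m and value of joint valve below 0.0015 m); the robot touches nothing.
It fails at once if the robot touches the indicator pin (contact force between any of the fingers, the arm and pin above 0.5 N).
It fails at once if the release button is pressed (value of joint valve above 0.002 m).
It fails at once if a bystander is moved more than 20 mm, lifted or tipped (distance of any of bottle, spool, weight, jar from where it was at the start of the episode above 0.02 m or angle between any of bottle, spool, jar's own z axis and vertical above 0.5 rad).
It also fails if it takes over 42 s, if anything falls off the work surface, if the arm or the gripper's body presses on something with over 40 N, if the wrist force passes 120 N, or if a joint passes its speed limit or range.

## Working session

There is one attempt and no reset: what is moved stays moved. The work goes in short steps, Python scripts to look and compute and a tool call to move; the robot and the scene stay as the last step left them, time stands still between calls to the robot, and variables do not carry over. Pictures are saved under pics/ and viewed, and the job is handed in when it is done.

Besides the shell and the picture viewer there is one more tool, called after ">>>" as a command line: name --argument value ..., lists and objects as JSON in quotes. step_arm: Moves the arm, as the interface text tells. Its arguments: {"type":"object","properties":{"increments":{"type":"array"}},"required":["increments"]}

```bash
mkdir -p pics; ls; python3 - <<'E'
from cell import *
import cv2,numpy as np
o=get_obs(); print({k:np.round(v,4).tolist() for k,v in o.items()})
for n in ["scene","top"]:
    p,d=snapshot(n); cv2.imwrite(f"pics/{n}0.png",p); np.save(f"pics/{n}0.npy",d)
    print(n,camera_info(n))
E
```

```text
pics
{'clock': 0.0, 'joint_pos': [-1.144, 0.4684, -0.0116, 1.6036, 0.006, 1.0714, -0.0563], 'joint_vel': [-0.0006, 0.0001, 0.0012, -0.0006, -0.0017, -0.0018, 0.0003], 'joint_efforts': [0.0006, -53.2394, 0.0214, -25.1304, 0.0113, 0.0077, 0.0], 'tcp_pos': [0.2942, 0.5793, 0.4037], 'eef_rot': [0.8523, 0.5231, -0.0007, 0.0005], 'ft_force': [0.4312, -0.1264, 0.2648], 'torque': [-0.0059, 0.0582, 0.0375], 'gripper_width': 0.0858}
scene {'intrinsics': array([[409.35635282,   0.        , 280.77794312],
       [  0.        , 409.35635282, 198.56760138],
       [  0.        ,   0.        ,   1.        ]]), 'k1': -0.06697393826711763, 'rvec': array([ 2.05353606,  1.35760738, -0.54044841]), 'tvec': array([-0.23023021, -0.31826742,  1.42019804])}
top {'intrinsics': array([[406.83996972,   0.        , 287.11265494],
       [  0.        , 406.83996972, 216.07607698],
       [  0.        ,   0.        ,   1.        ]]), 'k1': -0.02035628671774125, 'rvec': array([ 2.16367636, -2.13978081,  0.13789312]), 'tvec': array([-0.0028489 ,  0.58912399,  1.10959581])}
```

View pics/scene0.png

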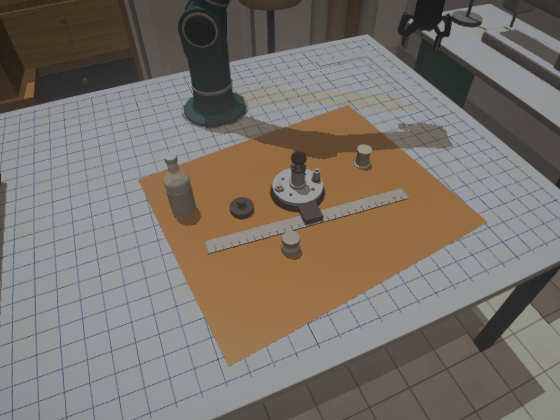

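View pics/top0.png

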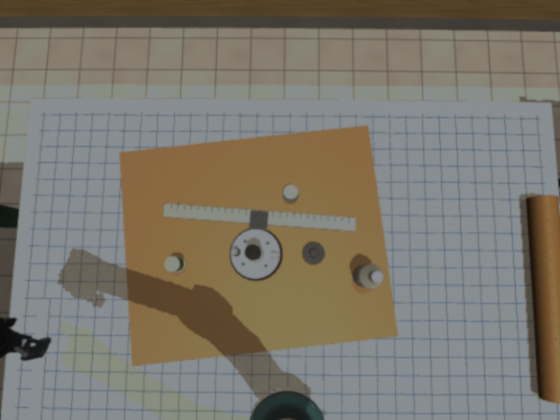

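The scene view shows the foot at about (298,185), with the knob at (299,158). In the top view the foot is at about (255,253), with the straightedge above it (+x). The weight is to its right, the spool or jar is at the left (173,264) and at (290,192), and the bottle is at (370,276). I'll enlarge both.

```bash
python3 - <<'E'
import cv2
t=cv2.imread("pics/top0.png")[215:295,205:300]; s=cv2.imread("pics/scene0.png")[140:215,260:340]
cv2.imwrite("pics/topc.png",cv2.resize(t,None,fx=7,fy=7,interpolation=cv2.INTER_CUBIC))
cv2.imwrite("pics/scenec.png",cv2.resize(s,None,fx=8,fy=8,interpolation=cv2.INTER_CUBIC)[:600])
E
```

```text
(no output)
```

View pics/topc.png

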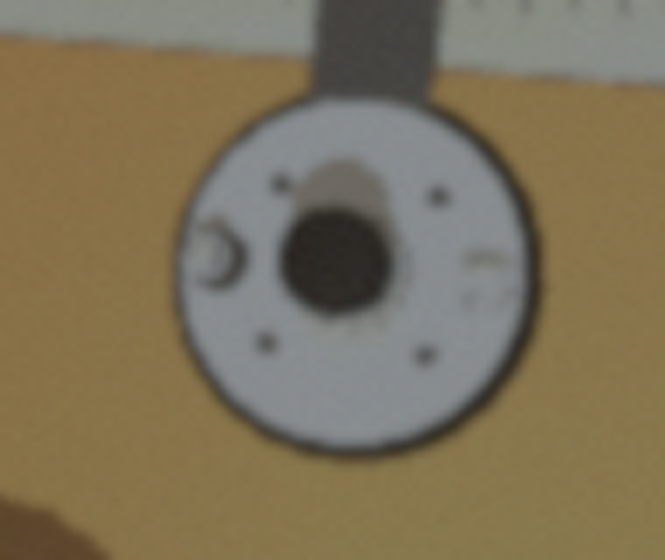

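View pics/scenec.png

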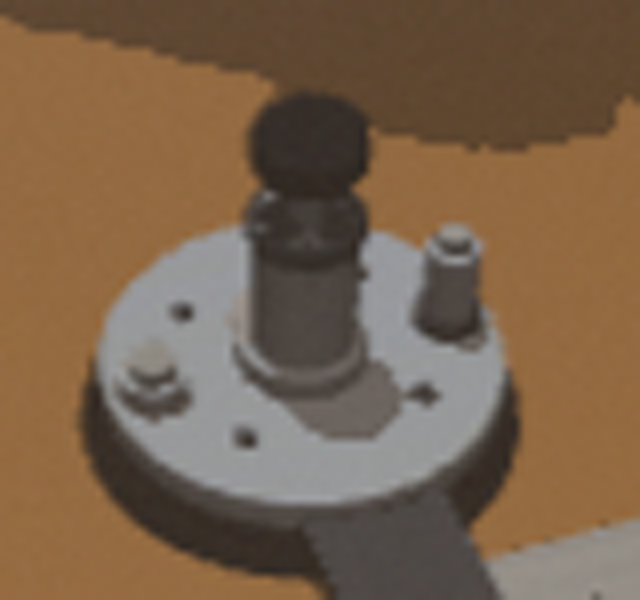

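```bash
cat > h.py <<'E'
from cell import *
import cv2,numpy as np
def ray(n,u,v,info=None):
    c=info or camera_info(n);K=c["intrinsics"]
    a=np.array([(u-K[0,2])/K[0,0],(v-K[1,2])/K[1,1]]);s=a.copy()
    for _ in range(30): s=a/(1+c["k1"]*(s@s))
    R=cv2.Rodrigues(c["rvec"])[0]
    return -R.T@c["tvec"],R.T@np.array([s[0],s[1],1])
def onz(n,u,v,z,info=None):
    o,d=ray(n,u,v,info);return o+d*(z-o[2])/d[2]
def proj(n,P,info=None):
    c=info or camera_info(n);K=c["intrinsics"];R=cv2.Rodrigues(c["rvec"])[0]
    q=R@np.array(P)+c["tvec"];s=q[:2]/q[2];s=s*(1+c["k1"]*(s@s));return s*K[0,0]+K[:2,2]
E
python3 - <<'E'
from h import *
np.set_printoptions(precision=4,suppress=True)
print("knob",onz("top",252.57,252,.131))
print("knob width", onz("top",205+280/7,252,.131)-onz("top",205+392/7,252,.131))
print("disc",onz("top",255.6,254.1,.03))
print("pin top",onz("top",205+215.5/7-.5,215+255/7-.5,.075))
print("valve",onz("top",205+486/7-.5,215+278/7-.5,.046))
print("scene knob mid z.124",onz("scene",260+310/8-.5,140+143/8-.5,.124))
print("scene pin top",onz("scene",260+455/8-.5,140+238/8-.5,.070))
for u,v in [(164,205),(164,217),(355,219),(355,231)]: print("ruler",onz("top",u,v,.005))
for n,u,v,z in [("174a",174,264,.053),("290",290,191,.053),("weight",314,253,.03),("bottle",376,277,.19)]: print(n,onz("top",u,v,z))
E
```

```text
knob [0.483  0.0909 0.131 ]
knob width [-0.0005  0.0411  0.    ]
disc [0.4815 0.0911 0.03  ]
pin top [0.4877 0.1426 0.075 ]
valve [0.4812 0.039  0.046 ]
scene knob mid z.124 [0.4834 0.0942 0.124 ]
scene pin top [0.4908 0.146  0.07  ]
ruler [0.6223 0.3643 0.005 ]
ruler [0.587  0.3625 0.005 ]
ruler [ 0.5872 -0.1934  0.005 ]
ruler [ 0.5522 -0.193   0.005 ]
174a [0.4508 0.3134 0.053 ]
290 [ 0.6584 -0.0037  0.053 ]
weight [ 0.4864 -0.073   0.03  ]
bottle [ 0.4238 -0.2121  0.19  ]
```

>>> step_arm --increments '[{"x":-0.02,"y":0.022,"z":0,"gripper":-1},{"x":-0.058,"y":0.065,"z":0,"gripper":-1},{"x":-0.097,"y":0.108,"z":0,"gripper":-1},{"x":-0.136,"y":0.151,"z":0,"gripper":-1},{"x":-0.175,"y":0.194,"z":0,"gripper":-1},{"x":-0.214,"y":0.237,"z":0,"gripper":-1},{"x":-0.252,"y":0.28,"z":0,"gripper":-1},{"x":-0.29,"y":0.322,"z":0,"gripper":-1}]'

```text
invalid input at $.increments[0]: expected keys x, y, z, ax, ay, az, gripper
```

>>> step_arm --increments '[{"x":-0.03,"y":0.033,"z":0.01,"gripper":-1},{"x":-0.05,"y":0.055,"z":0.02,"gripper":-1},{"x":-0.06,"y":0.067,"z":0.03,"gripper":-1},{"x":-0.06,"y":0.067,"z":0.03,"gripper":-1},{"x":-0.06,"y":0.067,"z":0.03,"gripper":-1}]'

```text
invalid input at $.increments[0]: expected keys x, y, z, ax, ay, az, gripper
```

```bash
python3 - <<'E'
from h import *
o=get_obs(); print({k:np.round(v,4).tolist() for k,v in o.items()})
ci=camera_info("wrist");print(ci)
for n in ["wrist","scene","top"]:
    p,d=snapshot(n); cv2.imwrite(f"pics/{n}1.png",p)
    for P in [(.4825,.092,.131),(.486,.146,.075),(.479,.038,.046)]: print(n,proj(n,P,ci if n=="wrist" else None))
E
```

```text
{'clock': 0.1, 'joint_pos': [-1.144, 0.4683, -0.0116, 1.6035, 0.006, 1.0714, -0.0563], 'joint_vel': [0.0001, -0.0031, 0.0017, -0.003, 0.0014, -0.0021, -0.0003], 'joint_efforts': [0.0014, -53.3523, 0.0216, -25.1968, 0.0115, 0.0042, 0.0], 'tcp_pos': [0.2942, 0.5794, 0.4038], 'eef_rot': [0.8523, 0.5231, -0.0007, 0.0005], 'ft_force': [-1.1801, 0.2858, -0.4344], 'torque': [-0.0221, -0.0114, 0.0268], 'gripper_width': 0.0856}
{'intrinsics': array([[332.49905049,   0.        , 280.33653855],
       [  0.        , 332.49905049, 210.43956321],
       [  0.        ,   0.        ,   1.        ]]), 'k1': -0.02110540132332166, 'rvec': array([-2.43965858, -1.49683425, -0.23789587]), 'tvec': array([-0.64958293, -0.04025182,  0.37894311])}
wrist [-17.0851246  525.50266146]
wrist [ 49.92336604 466.08039143]
wrist [  1.94127996 464.31083901]
scene [297.40277685 155.31257569]
scene [315.69791032 166.76382209]
scene [277.663064   183.89881326]
top [252.12376364 252.18999321]
top [234.02176948 251.55376267]
top [274.27517444 255.00130574]
```

View pics/wrist1.png

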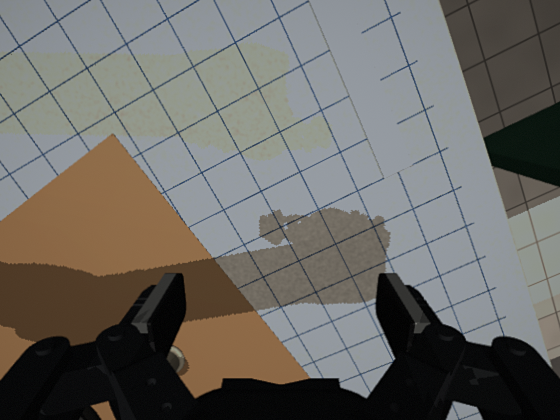

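View pics/scene1.png

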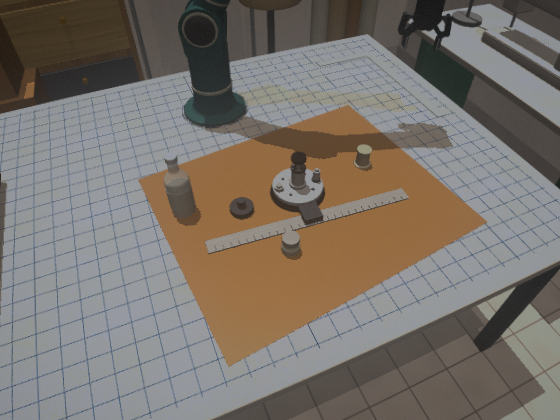

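Both moves were refused because every row needs all seven keys, so the arm hasn't moved. The wrist view shows the open fingers at the bottom, over the corner of the mat. I'll send the rows again in full.

>>> step_arm --increments '[{"x":-0.02,"y":0.022,"z":0,"ax":0,"ay":0,"az":0,"gripper":-1},{"x":-0.058,"y":0.065,"z":0,"ax":0,"ay":0,"az":0,"gripper":-1},{"x":-0.097,"y":0.108,"z":0,"ax":0,"ay":0,"az":0,"gripper":-1},{"x":-0.136,"y":0.151,"z":0,"ax":0,"ay":0,"az":0,"gripper":-1},{"x":-0.175,"y":0.194,"z":0,"ax":0,"ay":0,"az":0,"gripper":-1},{"x":-0.214,"y":0.237,"z":0,"ax":0,"ay":0,"az":0,"gripper":-1},{"x":-0.252,"y":0.28,"z":0,"ax":0,"ay":0,"az":0,"gripper":-1},{"x":-0.29,"y":0.322,"z":0,"ax":0,"ay":0,"az":0,"gripper":-1}]'

```text
clock: 1.25
tcp_pos: [0.4505, 0.1733, 0.405]
eef_rot: [0.852, 0.523, 0.0, -0.0]
ft_force: [0.8, 0.5, -0.6]
gripper_width: -0.0001
```

>>> step_arm --increments '[{"x":-0.03,"y":0.034,"z":0.01,"ax":0,"ay":0,"az":0,"gripper":-1},{"x":-0.05,"y":0.056,"z":0.03,"ax":0,"ay":0,"az":0,"gripper":-1},{"x":-0.058,"y":0.065,"z":0.05,"ax":0,"ay":0,"az":0,"gripper":-1},{"x":-0.058,"y":0.065,"z":0.06,"ax":0,"ay":0,"az":0,"gripper":-1},{"x":-0.058,"y":0.065,"z":0.06,"ax":0,"ay":0,"az":0,"gripper":-1},{"x":-0.058,"y":0.065,"z":0.06,"ax":0,"ay":0,"az":0,"gripper":-1}]'

```text
clock: 2.0
tcp_pos: [0.4819, 0.095, 0.3453]
eef_rot: [0.852, 0.524, 0.001, 0.0]
ft_force: [-0.3, 0.2, 0.1]
gripper_width: -0.0004
```

```bash
python3 - <<'E'
from h import *
o=get_obs(); print({k:np.round(v,4).tolist() for k,v in o.items()})
ci=camera_info("wrist")
for n in ["wrist","scene"]:
    p,d=snapshot(n); cv2.imwrite(f"pics/{n}2.png",p)
    if n=="scene":
        cv2.imwrite("pics/scene2c.png",cv2.resize(p[95:220,230:370],None,fx=4.8,fy=4.8,interpolation=cv2.INTER_CUBIC))
    for P in [(.4825,.092,.131),(.486,.146,.075),(.479,.038,.046),(.4825,.092,.172)]: print(n,proj(n,P,ci if n=="wrist" else None))
E
```

```text
{'clock': 2.0, 'joint_pos': [-0.4538, 0.277, 0.2228, 2.0517, -0.0832, 0.82, 0.92], 'joint_vel': [0.0001, -0.0071, 0.003, -0.0015, 0.0019, -0.0002, -0.0007], 'joint_efforts': [0.139, -36.7364, 1.6756, -20.6654, 0.0128, 0.01, -0.0032], 'tcp_pos': [0.4819, 0.095, 0.3453], 'eef_rot': [0.8519, 0.5237, 0.0006, 0.0], 'ft_force': [-0.3257, 0.2299, 0.0607], 'torque': [-0.0351, -0.0368, -0.0025], 'gripper_width': -0.0004}
wrist [275.59299574 244.31927171]
wrist [343.635555  186.8990872]
wrist [219.09057999 226.75190097]
wrist [274.61454893 279.04914023]
scene [297.40277685 155.31257569]
scene [315.69791032 166.76382209]
scene [277.663064   183.89881326]
scene [297.83030289 142.76946288]
```

View pics/wrist2.png

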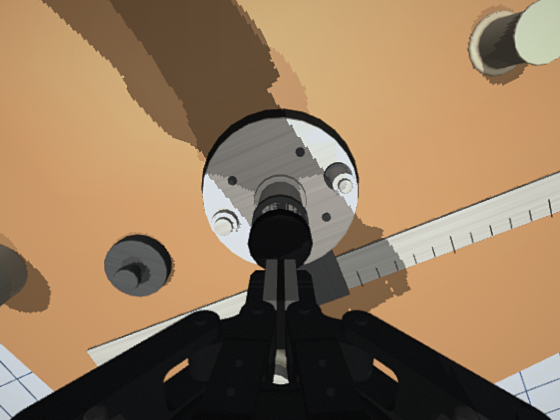

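View pics/scene2c.png

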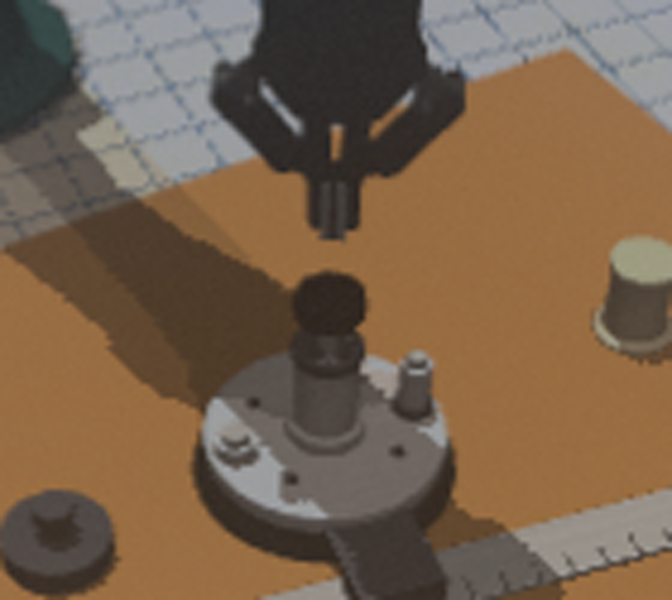

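The fingertips are right above the knob: in the wrist view the knob is at (281,240) and the tips at (281,262). The pin is clear on the +y side. I'll make a first careful stroke and watch the force.

>>> step_arm --increments '[{"x":0,"y":0,"z":0.03,"ax":0,"ay":0,"az":0,"gripper":-1},{"x":0,"y":0,"z":0.04,"ax":0,"ay":0,"az":0,"gripper":-1},{"x":0,"y":0,"z":0.046,"ax":0,"ay":0,"az":0,"gripper":-1},{"x":0,"y":0,"z":0.052,"ax":0,"ay":0,"az":0,"gripper":-1},{"x":0,"y":0,"z":0.056,"ax":0,"ay":0,"az":0,"gripper":-1},{"x":0,"y":0,"z":0.056,"ax":0,"ay":0,"az":0,"gripper":-1}]'

```text
clock: 2.85
tcp_pos: [0.4814, 0.0943, 0.2898]
eef_rot: [0.852, 0.523, -0.001, -0.001]
ft_force: [-4.8, -0.8, 9.5]
gripper_width: -0.0003
```

>>> step_arm --increments '[{"x":0,"y":0,"z":0.002,"ax":0,"ay":0,"az":0,"gripper":-1},{"x":0,"y":0,"z":0.004,"ax":0,"ay":0,"az":0,"gripper":-1},{"x":0,"y":0,"z":0.004,"ax":0,"ay":0,"az":0,"gripper":-1}]'

```text
clock: 3.22
tcp_pos: [0.4817, 0.0941, 0.2892]
eef_rot: [0.852, 0.523, -0.0, -0.001]
ft_force: [-17.0, -3.4, 42.7]
gripper_width: -0.0002
```

It's firmly on the stop, with 43 N at TCP z 0.289. Now I'll release it fully.

>>> step_arm --increments '[{"x":0,"y":0,"z":-0.004,"ax":0,"ay":0,"az":0,"gripper":-1},{"x":0,"y":0,"z":-0.014,"ax":0,"ay":0,"az":0,"gripper":-1},{"x":0,"y":0,"z":-0.03,"ax":0,"ay":0,"az":0,"gripper":-1},{"x":0,"y":0,"z":-0.03,"ax":0,"ay":0,"az":0,"gripper":-1},{"x":0,"y":0,"z":-0.03,"ax":0,"ay":0,"az":0,"gripper":-1}]'

```text
clock: 3.85
tcp_pos: [0.4818, 0.0941, 0.3147]
eef_rot: [0.852, 0.523, 0.0, 0.0]
ft_force: [0.2, -0.1, -0.3]
gripper_width: 0.0001
```

```bash
python3 - <<'E'
from h import *
o=get_obs(); print(o["clock"],o["tcp_pos"],o["ft_force"])
p,d=snapshot("scene"); cv2.imwrite("pics/scene3c.png",cv2.resize(p[95:220,230:370],None,fx=4.8,fy=4.8,interpolation=cv2.INTER_CUBIC))
E
```

```text
3.85 [0.48181977 0.09405898 0.31466419] [ 0.15578191 -0.1193339  -0.27645605]
```

View pics/scene3c.png

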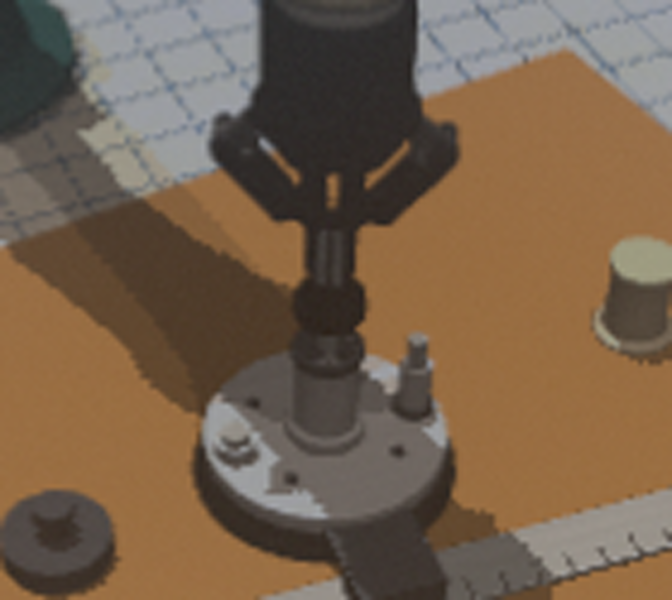

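The first stroke worked: the pin's top went from v≈354 to v≈336 in the crop, and the knob is back up. Next is a second full stroke.

>>> step_arm --increments '[{"x":0,"y":0,"z":0.014,"ax":0,"ay":0,"az":0,"gripper":-1},{"x":0,"y":0,"z":0.023,"ax":0,"ay":0,"az":0,"gripper":-1},{"x":0,"y":0,"z":0.029,"ax":0,"ay":0,"az":0,"gripper":-1},{"x":0,"y":0,"z":0.029,"ax":0,"ay":0,"az":0,"gripper":-1},{"x":0,"y":0,"z":0.029,"ax":0,"ay":0,"az":0,"gripper":-1}]'

```text
clock: 4.53
tcp_pos: [0.4827, 0.0941, 0.2892]
eef_rot: [0.852, 0.523, 0.001, -0.0]
ft_force: [-10.9, -2.2, 43.7]
gripper_width: 0.0002
```

>>> step_arm --increments '[{"x":0,"y":0,"z":-0.004,"ax":0,"ay":0,"az":0,"gripper":-1},{"x":0,"y":0,"z":-0.014,"ax":0,"ay":0,"az":0,"gripper":-1},{"x":0,"y":0,"z":-0.029,"ax":0,"ay":0,"az":0,"gripper":-1},{"x":0,"y":0,"z":-0.029,"ax":0,"ay":0,"az":0,"gripper":-1},{"x":0,"y":0,"z":-0.029,"ax":0,"ay":0,"az":0,"gripper":-1}]'

```text
clock: 5.15
tcp_pos: [0.4814, 0.094, 0.314]
eef_rot: [0.852, 0.523, -0.001, -0.0]
ft_force: [-0.1, 0.2, -0.6]
gripper_width: 0.0002
```

```bash
python3 - <<'E'
from h import *
o=get_obs(); print(o["clock"],o["tcp_pos"],o["ft_force"])
p,d=snapshot("scene"); cv2.imwrite("pics/scene4c.png",cv2.resize(p[140:215,260:340],None,fx=8,fy=8,interpolation=cv2.INTER_CUBIC))
for h in (0,.009,.018,.027,.036,.045): print(h,(proj("scene",(.486,.148,.066+h))-[260,140]+.5)*8-.5)
E
```

```text
5.15 [0.48135848 0.09399347 0.31397318] [-0.08552532  0.20691147 -0.59149652]
0 [452.84009412 235.75565913]
0.009 [454.42660036 216.02903813]
0.018 [456.03054564 196.06912055]
0.027 [457.65219147 175.87205159]
0.036 [459.2918038  155.43389949]
0.045 [460.94965301 134.75065392]
```

View pics/scene4c.png

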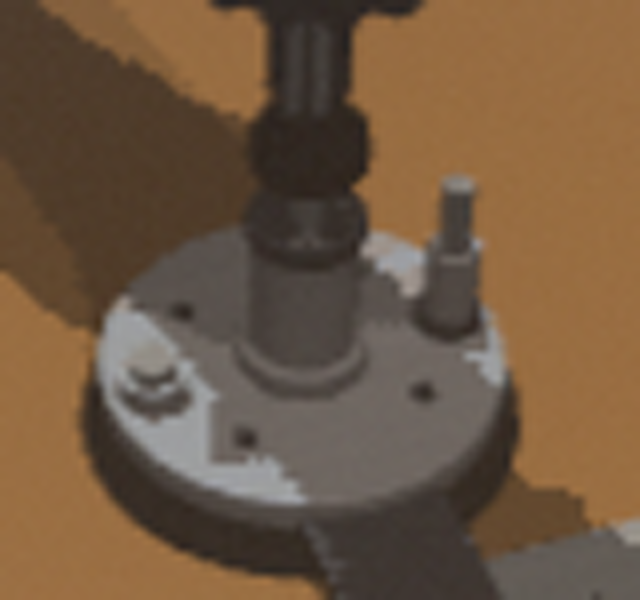

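The pin top is at (458,183) in the crop, about 24 mm out. I'll do two more strokes.

>>> step_arm --increments '[{"x":0,"y":0,"z":0.014,"ax":0,"ay":0,"az":0,"gripper":-1},{"x":0,"y":0,"z":0.023,"ax":0,"ay":0,"az":0,"gripper":-1},{"x":0,"y":0,"z":0.029,"ax":0,"ay":0,"az":0,"gripper":-1},{"x":0,"y":0,"z":0.029,"ax":0,"ay":0,"az":0,"gripper":-1},{"x":0,"y":0,"z":0.029,"ax":0,"ay":0,"az":0,"gripper":-1}]'

```text
clock: 5.82
tcp_pos: [0.4825, 0.094, 0.2892]
eef_rot: [0.852, 0.523, 0.001, -0.0]
ft_force: [-11.7, -2.3, 44.9]
gripper_width: -0.0
```

>>> step_arm --increments '[{"x":0,"y":0,"z":-0.004,"ax":0,"ay":0,"az":0,"gripper":-1},{"x":0,"y":0,"z":-0.014,"ax":0,"ay":0,"az":0,"gripper":-1},{"x":0,"y":0,"z":-0.029,"ax":0,"ay":0,"az":0,"gripper":-1},{"x":0,"y":0,"z":-0.029,"ax":0,"ay":0,"az":0,"gripper":-1},{"x":0,"y":0,"z":-0.029,"ax":0,"ay":0,"az":0,"gripper":-1}]'

```text
clock: 6.45
tcp_pos: [0.4814, 0.094, 0.314]
eef_rot: [0.852, 0.523, -0.001, -0.0]
ft_force: [0.1, -0.1, -0.2]
gripper_width: -0.0002
```

>>> step_arm --increments '[{"x":0,"y":0,"z":0.014,"ax":0,"ay":0,"az":0,"gripper":-1},{"x":0,"y":0,"z":0.023,"ax":0,"ay":0,"az":0,"gripper":-1},{"x":0,"y":0,"z":0.029,"ax":0,"ay":0,"az":0,"gripper":-1},{"x":0,"y":0,"z":0.029,"ax":0,"ay":0,"az":0,"gripper":-1},{"x":0,"y":0,"z":0.029,"ax":0,"ay":0,"az":0,"gripper":-1}]'

```text
clock: 7.08
tcp_pos: [0.4825, 0.094, 0.2892]
eef_rot: [0.852, 0.523, 0.001, -0.001]
ft_force: [-12.6, -2.7, 45.8]
gripper_width: 0.0001
```

>>> step_arm --increments '[{"x":0,"y":0,"z":-0.004,"ax":0,"ay":0,"az":0,"gripper":-1},{"x":0,"y":0,"z":-0.014,"ax":0,"ay":0,"az":0,"gripper":-1},{"x":0,"y":0,"z":-0.029,"ax":0,"ay":0,"az":0,"gripper":-1},{"x":0,"y":0,"z":-0.029,"ax":0,"ay":0,"az":0,"gripper":-1},{"x":0,"y":0,"z":-0.029,"ax":0,"ay":0,"az":0,"gripper":-1}]'

```text
clock: 7.7
tcp_pos: [0.4814, 0.094, 0.3139]
eef_rot: [0.852, 0.523, -0.001, -0.0]
ft_force: [-0.5, 0.6, -0.3]
gripper_width: -0.0002
```

```bash
python3 - <<'E'
from h import *
o=get_obs(); print(o["clock"],o["tcp_pos"],o["ft_force"])
p,d=snapshot("scene"); cv2.imwrite("pics/scene5c.png",cv2.resize(p[140:215,260:340],None,fx=8,fy=8,interpolation=cv2.INTER_CUBIC))
E
```

```text
7.7 [0.48135626 0.09397247 0.31392888] [-0.46759646  0.58933469 -0.31014734]
```

View pics/scene5c.png

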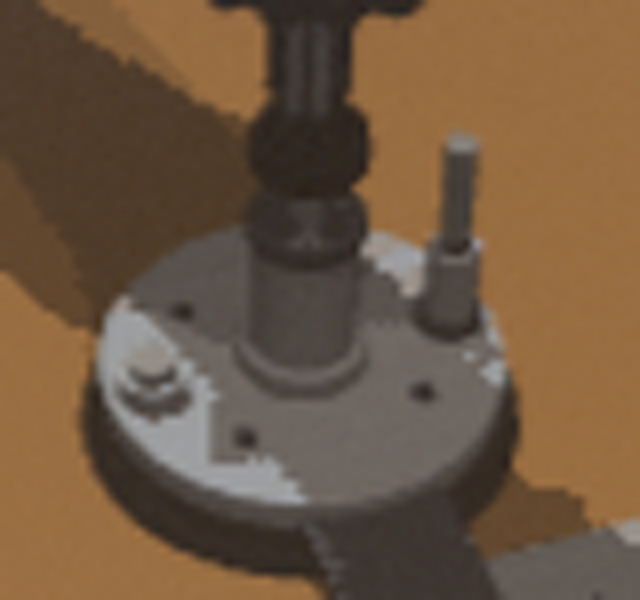

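The pin top is at (461,143), about 41 to 42 mm out, with a dark hint of the ring at the sleeve mouth. More strokes do no harm, so I'll do two more.

>>> step_arm --increments '[{"x":0,"y":0,"z":0.014,"ax":0,"ay":0,"az":0,"gripper":-1},{"x":0,"y":0,"z":0.023,"ax":0,"ay":0,"az":0,"gripper":-1},{"x":0,"y":0,"z":0.029,"ax":0,"ay":0,"az":0,"gripper":-1},{"x":0,"y":0,"z":0.029,"ax":0,"ay":0,"az":0,"gripper":-1},{"x":0,"y":0,"z":0.029,"ax":0,"ay":0,"az":0,"gripper":-1}]'

```text
clock: 8.38
tcp_pos: [0.4825, 0.094, 0.2892]
eef_rot: [0.852, 0.523, 0.001, -0.0]
ft_force: [-11.5, -2.0, 43.8]
gripper_width: 0.0004
```

>>> step_arm --increments '[{"x":0,"y":0,"z":-0.004,"ax":0,"ay":0,"az":0,"gripper":-1},{"x":0,"y":0,"z":-0.014,"ax":0,"ay":0,"az":0,"gripper":-1},{"x":0,"y":0,"z":-0.029,"ax":0,"ay":0,"az":0,"gripper":-1},{"x":0,"y":0,"z":-0.029,"ax":0,"ay":0,"az":0,"gripper":-1},{"x":0,"y":0,"z":-0.029,"ax":0,"ay":0,"az":0,"gripper":-1}]'

```text
clock: 9.0
tcp_pos: [0.4813, 0.094, 0.3138]
eef_rot: [0.852, 0.523, -0.001, -0.0]
ft_force: [-0.2, 0.6, 0.0]
gripper_width: 0.0
```

>>> step_arm --increments '[{"x":0,"y":0,"z":0.014,"ax":0,"ay":0,"az":0,"gripper":-1},{"x":0,"y":0,"z":0.023,"ax":0,"ay":0,"az":0,"gripper":-1},{"x":0,"y":0,"z":0.029,"ax":0,"ay":0,"az":0,"gripper":-1},{"x":0,"y":0,"z":0.029,"ax":0,"ay":0,"az":0,"gripper":-1},{"x":0,"y":0,"z":0.029,"ax":0,"ay":0,"az":0,"gripper":-1}]'

```text
clock: 9.62
tcp_pos: [0.4825, 0.094, 0.2892]
eef_rot: [0.852, 0.523, 0.001, -0.001]
ft_force: [-12.4, -3.5, 45.2]
gripper_width: 0.0002
```

>>> step_arm --increments '[{"x":0,"y":0,"z":-0.004,"ax":0,"ay":0,"az":0,"gripper":-1},{"x":0,"y":0,"z":-0.014,"ax":0,"ay":0,"az":0,"gripper":-1},{"x":0,"y":0,"z":-0.03,"ax":0,"ay":0,"az":0,"gripper":-1},{"x":0,"y":0,"z":-0.06,"ax":0,"ay":0,"az":0,"gripper":-1},{"x":0,"y":0,"z":-0.09,"ax":0,"ay":0,"az":0,"gripper":-1},{"x":0,"y":0,"z":-0.09,"ax":0,"ay":0,"az":0,"gripper":-1},{"x":0,"y":0,"z":-0.09,"ax":0,"ay":0,"az":0,"gripper":-1}]'

```text
clock: 10.5
tcp_pos: [0.4813, 0.094, 0.3745]
eef_rot: [0.852, 0.523, -0.001, -0.0]
ft_force: [-0.1, -0.2, -0.6]
gripper_width: -0.0002
```

```bash
python3 - <<'E'
from h import *
o=get_obs(); print(o["clock"],o["tcp_pos"],o["ft_force"])
p,d=snapshot("scene"); cv2.imwrite("pics/scene6.png",p);cv2.imwrite("pics/scene6c.png",cv2.resize(p[140:215,260:340],None,fx=8,fy=8,interpolation=cv2.INTER_CUBIC))
p,d=snapshot("wrist"); cv2.imwrite("pics/wrist6.png",p)
E
```

```text
10.5 [0.48125348 0.09400086 0.37445858] [-0.10798835 -0.2351876  -0.63215871]
```

View pics/scene6c.png

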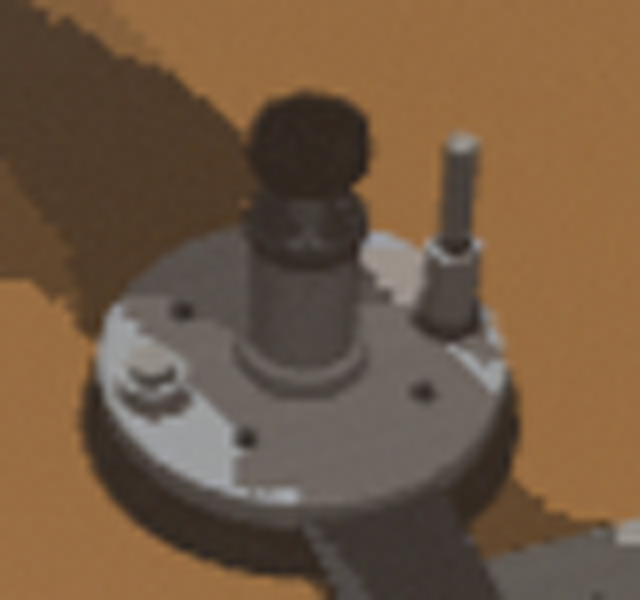

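View pics/wrist6.png

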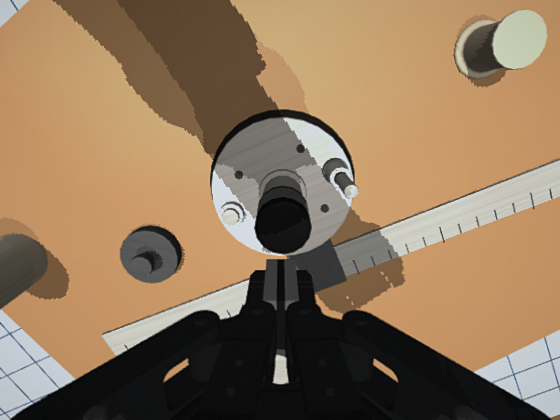

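View pics/scene6.png

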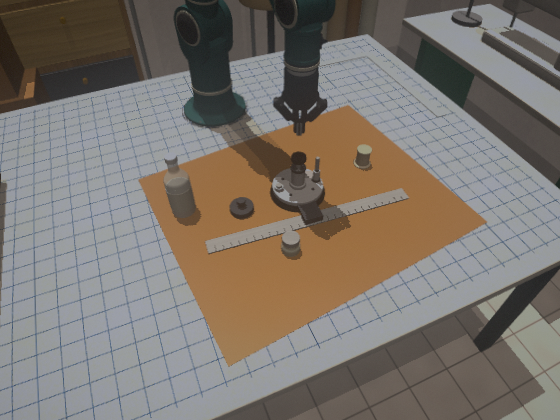

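```bash
python3 - <<'E'
import cv2,numpy as np
p=cv2.imread("pics/wrist6.png")[140:220,300:380]; a=cv2.resize(p,None,fx=6,fy=6,interpolation=cv2.INTER_CUBIC)
b=cv2.imread("pics/scene6.png")[150:185,303:333]; b=cv2.resize(b,None,fx=10,fy=480/35,interpolation=cv2.INTER_CUBIC)
cv2.imwrite("pics/pin6.png",np.clip(np.hstack([a,b]).astype(float)*1.4,0,255).astype(np.uint8))
E
```

```text
(no output)
```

View pics/pin6.png

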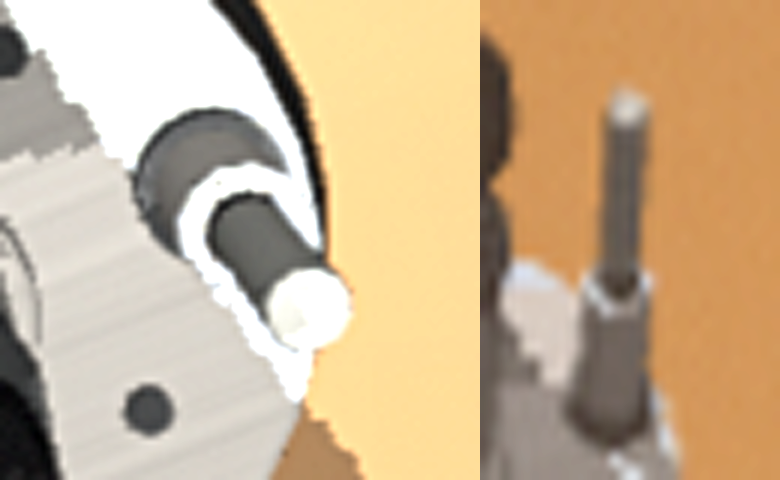

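```bash
python3 - <<'E'
from h import *
np.set_printoptions(precision=4,suppress=True)
ci=camera_info("wrist")
def tri(w,s):
    A=[];b=[]
    for (o,d) in (ray("wrist",*w,ci),ray("scene",*s)):
        d=d/np.linalg.norm(d);M=np.eye(3)-np.outer(d,d);A.append(M);b.append(M@o)
    A=np.vstack(A);b=np.hstack(b);x=np.linalg.lstsq(A,b,rcond=None)[0];return x,np.linalg.norm(A@x-b)
print("pin top",tri((300+310/6-.4,140+308/6-.4),(303+628/10-60+12.0-.5 if 0 else 303+(628-480)/10-.5,150+107/(480/35)-.5)))
print("knob ctr z~.124",tri((281,226),(260+310/8-.5,140+143/8-.5)))
for i in (0,.0,):pass
for h in (.105,.108,.111,.113): print(h,proj("wrist",(.4861,.1475,h),ci),proj("scene",(.4861,.1475,h)))
print("sleeve top",proj("wrist",(.4861,.1475,.064),ci),proj("scene",(.4861,.1475,.064)))
E
```

```text
pin top (array([0.4879, 0.1478, 0.1096]), np.float64(0.0003434724924050224))
knob ctr z~.124 (array([0.4842, 0.0933, 0.1249]), np.float64(0.0006205649334034202))
0.105 [348.3849 187.4112] [316.8896 158.2058]
0.108 [349.1833 188.4133] [316.9584 157.344 ]
0.111 [350.0006 189.4394] [317.0274 156.4787]
0.113 [350.5564 190.1371] [317.0736 155.8999]
sleeve top [339.0803 175.7368] [315.9744 169.6486]
```

The triangulated pin top is 109.6 mm, so about 43.6 ± 2 mm out. It didn't change over the last two strokes. There's plenty of time, so I'll get a closer side view of the ring before handing in.

```bash
python3 - <<'E'
from h import *
np.set_printoptions(precision=4,suppress=True)
ci=camera_info("wrist");R=cv2.Rodrigues(ci["rvec"])[0];print(-R.T@ci["tvec"]);print(R)
o=get_obs();print(o["clock"],o["tcp_pos"])
# after shifting TCP (world dx,dy,dz): where would pin be seen
C=-R.T@ci["tvec"]
for dx,dy,dz in [(0.1,0,0),(0.1,-.1,0),(0,.15,0),(0,-.15,0),(.15,0,-.05),(.0,-.15,-.05),(.1,-.15,-.05),(.1,.1,0),(.1,.1,-.03)]:
    D=np.array([dx,dy,dz]);v=np.array([.486,.147,.09])-(C+D)
    print((dx,dy,dz),proj("wrist",np.array([.486,.147,.064])-D,ci),proj("wrist",np.array([.486,.147,.109])-D,ci),"elev",np.degrees(np.arcsin(-v[2]/np.linalg.norm(v))),np.linalg.norm(v))
E
```

```text
[0.4105 0.13   0.3429]
[[ 0.4531  0.8915 -0.001 ]
 [ 0.848  -0.4306  0.3089]
 [ 0.275  -0.1408 -0.9511]]
10.6 [0.4813 0.094  0.3742]
(0.1, 0, 0) [285.955   62.6828] [287.0104  54.6904] elev 83.26699426207851 0.2546518329186476
(0.1, -0.1, 0) [407.2273  -3.1244] [433.8646 -25.2385] elev 64.69471854565674 0.27973838272767454
(0, 0.15, 0) [188.7795 248.6688] [173.8732 272.4659] elev 58.84326751948426 0.2955232600204247
(0, -0.15, 0) [509.5971  92.8101] [552.9461  91.2075] elev 54.066440502669984 0.3123331834754415
(0.15, 0, -0.05) [249.3591 -27.9197] [240.696  -63.8948] elev 69.35537290371497 0.21681852641180746
(0.0, -0.15, -0.05) [558.78    90.9988] [624.8344  88.7599] elev 47.90598778251556 0.2734272491181193
(0.1, -0.15, -0.05) [518.4419 -71.521 ] [ 584.2715 -118.966 ] elev 50.23762590313981 0.26394508749478024
(0.1, 0.1, 0) [176.3489 123.0952] [156.8034 126.9737] elev 71.11367196602527 0.2672855200839708
(0.1, 0.1, -0.03) [164.0823 125.5273] [139.1429 130.4927] elev 68.78601456541725 0.23909791944472805
```

>>> step_arm --increments '[{"x":0.04,"y":-0.02,"z":0,"ax":0,"ay":0,"az":0,"gripper":-1},{"x":0.09,"y":-0.045,"z":0,"ax":0,"ay":0,"az":0,"gripper":-1},{"x":0.13,"y":-0.065,"z":0,"ax":0,"ay":0,"az":0,"gripper":-1},{"x":0.143,"y":-0.072,"z":0,"ax":0,"ay":0,"az":0,"gripper":-1},{"x":0.143,"y":-0.072,"z":0.02,"ax":0,"ay":0,"az":0,"gripper":-1},{"x":0.143,"y":-0.072,"z":0.02,"ax":0,"ay":0,"az":0,"gripper":-1},{"x":0.143,"y":-0.072,"z":0.02,"ax":0,"ay":0,"az":0,"gripper":-1}]'

```text
clock: 11.48
tcp_pos: [0.4826, 0.2533, 0.3557]
eef_rot: [0.853, 0.522, -0.0, 0.0]
ft_force: [0.6, -0.0, -0.2]
gripper_width: 0.0002
```

```bash
python3 - <<'E'
from h import *
o=get_obs(); print(o["clock"],o["tcp_pos"],o["ft_force"])
ci=camera_info("wrist");q=proj("wrist",(.486,.147,.09),ci);print(q)
for h in (.064,.105,.109,.111): print(h,proj("wrist",(.487,.1475,h),ci))
p,d=snapshot("wrist"); cv2.imwrite("pics/wrist7.png",p)
u,v=map(int,q);u=max(u,45);c=p[v-45:v+45,u-45:u+45];print(u,v)
cv2.imwrite("pics/wrist7c.png",np.clip(cv2.resize(c,None,fx=6.5,fy=6.5,interpolation=cv2.INTER_CUBIC)*1.3,0,255).astype(np.uint8))
p,d=snapshot("top"); cv2.imwrite("pics/top7c.png",cv2.resize(p[215:295,205:300],None,fx=7,fy=7,interpolation=cv2.INTER_CUBIC))
E
```

```text
11.475 [0.48263932 0.25330022 0.35570797] [ 0.6421905  -0.03100669 -0.19582114]
[162.81667577 275.08821325]
0.064 [173.91879352 260.96606939]
0.105 [157.46046583 285.73425415]
0.109 [155.58042127 288.56597762]
0.111 [154.61885518 290.0144835 ]
162 275
```

View pics/wrist7c.png

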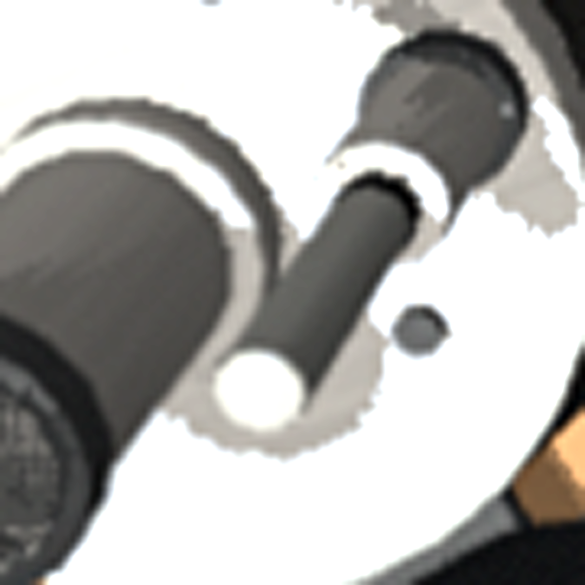

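View pics/wrist7.png

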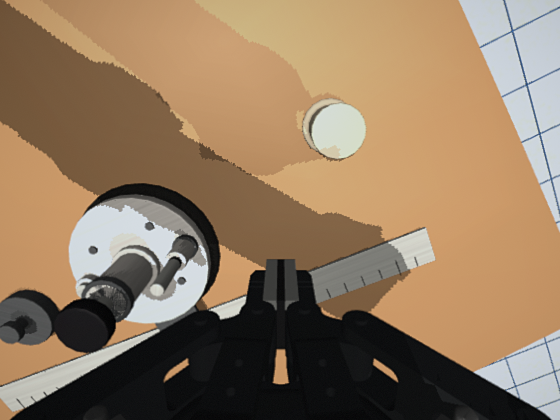

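```bash
python3 - <<'E'
import cv2,numpy as np
p=cv2.imread("pics/wrist7.png")[235:300,140:215]
a=cv2.resize(p,None,fx=9,fy=9,interpolation=cv2.INTER_NEAREST).astype(float)
cv2.imwrite("pics/wrist7d.png",(255*(a/255)**.6).astype(np.uint8))
print(cv2.cvtColor(p,cv2.COLOR_BGR2GRAY)[20:40,28:48])
E
```

```text
[[202 161 203 218 213 205 207 205 212 213 212 225 228 227 188 111  64  60
   63  64]
 [214 210 217 204 174 109  90  92 166 196 197 210 226 227 226 187 110  63
   60  65]
 [215 209 196 109  55  24  17  20  61  67  77 122 218 227 226 226 187  85
   58  62]
 [219 162  86  32  21  29  27  11   7   2  21  80 197 227 226 227 227 120
   61  57]
 [208 101  49  58  65  76  68  49  33  16   3  24  95 204 227 225 229 172
   74  52]
 [125  59  68  78  78  78  76  74  68  51  23   0  25 111 221 227 227 184
   74  47]
 [ 98  72  77  76  77  75  74  70  68  63  49  13  12  98 213 228 228 209
   84  69]
 [ 82  74  76  76  75  74  71  66  63  60  57  31   0  50 156 212 231 215
   89 123]
 [ 74  76  76  76  74  72  67  63  59  57  54  37  12  69 145 160 210 158
   84 185]
 [ 74  76  76  75  72  68  65  61  57  55  52  44  32 112 150 152 158 123
  123 219]
 [ 76  76  75  74  70  66  62  59  54  53  51  42  37 122 149 152 147 112
  183 223]
 [ 76  76  75  70  67  63  60  56  54  52  47  35  70 147 151 151 152 162
  218 223]
 [ 76  75  72  67  66  61  56  55  52  47  44  54 119 149 147 158 181 218
  223 220]
 [ 76  73  70  66  62  59  54  53  49  45  63 105 146 147 155 191 220 223
  220 219]
 [ 75  70  67  63  59  57  54  49  43  57 109 149 158 154 188 220 222 220
  219 219]
 [ 72  68  64  61  57  55  50  46  51 112 166 183 190 190 218 222 220 219
  219 219]
 [ 69  66  62  58  55  52  48  43  91 187 223 224 223 221 221 220 219 219
  219 219]
 [ 66  64  59  57  55  49  42  60 161 220 224 222 221 220 220 219 219 218
  219 219]
 [ 64  60  57  54  53  44  46 112 214 226 221 219 219 219 219 219 219 219
  219 219]
 [ 61  59  56  53  50  42  76 184 224 222 220 220 220 220 220 220 219 219
  219 219]]
```

View pics/wrist7d.png

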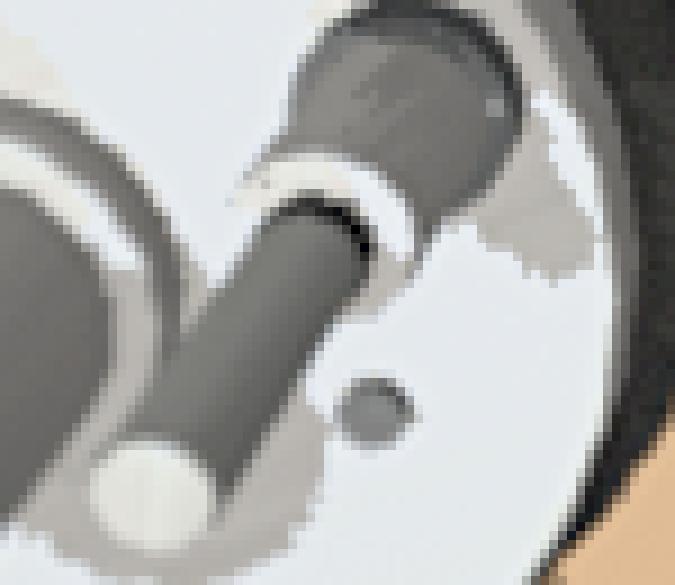

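```bash
python3 - <<'E'
from h import *
a=cv2.imread("pics/scene4c.png",0);b=cv2.imread("pics/scene5c.png",0);c=cv2.imread("pics/scene6c.png",0)
for v in range(118,200,4): print(v,a[v,452:470].mean().round(),b[v,452:470].mean().round(),c[v,452:470].mean().round())
print("hyp proj in wrist7 of pin top; ring bottom")
ci=camera_info("wrist")
# fit pin position using sleeve: top of pin centre px
u,v=140+152/9-.5,235+497/9-.5;print(u,v)
for h in (.107,.109,.111,.113): print(h,onz("wrist",u,v,h,ci))
E
```

```text
118 116.0 116.0 115.0
122 116.0 116.0 115.0
126 116.0 117.0 117.0
130 116.0 118.0 121.0
134 115.0 121.0 129.0
138 116.0 125.0 137.0
142 116.0 129.0 142.0
146 117.0 131.0 141.0
150 117.0 111.0 118.0
154 116.0 84.0 87.0
158 116.0 65.0 66.0
162 116.0 65.0 65.0
166 116.0 63.0 63.0
170 116.0 64.0 64.0
174 121.0 63.0 64.0
178 127.0 63.0 65.0
182 132.0 62.0 64.0
186 133.0 62.0 63.0
190 112.0 62.0 64.0
194 83.0 62.0 65.0
198 64.0 63.0 66.0
hyp proj in wrist7 of pin top; ring bottom
156.38888888888889 289.72222222222223
0.107 [0.48931815 0.14639023 0.107     ]
0.109 [0.48860882 0.14770678 0.109     ]
0.111 [0.48789949 0.14902334 0.111     ]
0.113 [0.48719016 0.15033989 0.113     ]
```

The black ring shows as a dark band above the sleeve mouth. The pin rose 40 crop px (about 18 mm) over strokes 3 and 4, then no further on strokes 5 and 6, which fits fully out. The knob is up and the arm is clear, so I'll hand in.

```bash
python3 - <<'E'
from cell import *
o=get_obs();print(o["clock"],o["tcp_pos"],o["ft_force"]);print(job_done())
E
```

```text
11.575 [0.48272    0.25360526 0.35627   ] [0.18900919 0.17757132 0.26679039]
the job is handed in; nothing more can be done
None
```

I pumped the knob six full strokes with the closed fingertips, each down to the stop (about 44 N) and fully released. I then moved the arm clear and handed the job in at 11.6 s.

- **Pin:** it rose over strokes 1 to 4 and did not move on 5 and 6, so I took it as fully out. The black ring shows as a dark band above the sleeve mouth in the wrist view, only about 2 pixels wide. By triangulation the top is at 109.6 mm, or 43.6 ± 2 mm out. That is a little under the nominal 45 mm, and its error band reaches below the 42.5 mm limit. I relied on the ring and on the pin having stopped rising.
- **Knob and surroundings:** after the last stroke the knob was back up. I never went near the release button, and the bottle, spool, weight and jar looked unmoved in the pictures. I did not measure the button's travel or re-measure those four. The wrist force read about zero at hand-in.
- **Disagreements:** my first two move calls were refused because the rows lacked some keys, and nothing moved. The cameras' positions for the knob differed by about 3 to 4 mm, which the 40 mm knob allowed for.

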